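# Clamp the power brick and trace its seam

## Robot

A 6-joint arm with a two-finger parallel gripper is mounted at the origin on the work surface. World frame = base frame: x ahead of the robot, y to its left, z up, the work surface at z = 0. Lengths are in m, angles in rad, forces in N, time in s.
With the tool pointing down it reaches from about 0.425 to 0.95 m from the base axis. Payload 3.5 kg.
Tool frame: the origin (TCP) lies on the centre line of the jaws, within the pads' length; the fingertips stand 17 mm ahead of it and the grasp point (between the pads) lies 2 mm behind it; z points along the fingers, y is the line along which they close (so a half turn about z gives the same grasp; the last joint's range is limited). The gripper opens to 85 mm and grips with 20 to 120 N. Pads are 22 mm wide; open, the fingers measure 114 mm over their backs; the gripper's body (76 mm by 85 mm) begins 54 mm behind the grasp point. The pads swing forward as they close: fully open they stand 13 mm farther back than shut.
Start: joints at [1.033, 0.286, 1.577, -0, 1.279, -0.15], TCP at [0.255, 0.625, 0.248] pointing down, gripper open.
Joint ranges: [-2.77, 2.77], [-0.9, 2.22], [0.21, 2.48], [-1.53, 4.67], [0.24, 2.81], [-2.84, 2.84]. Speed limits (rad/s): [2.79, 2.79, 3.14, 3.14, 3.14, 3.14].

## Interface

Orientations are given as a unit quaternion [x, y, z, w].
In Python, from plant import ctrl gives the robot as it stands. The module is installed in compiled form; this text tells all that it offers.
- The arm moves only by the tool drive_tool, never from a script. Its argument "moves" is a list of rows, each a list of 3 entries, a list of its own where there are three numbers: the turn, a rotation vector about the tool's x, y, z in rad, then the shift along the tool's x, y, z in m, then the finger opening in m, from 0 to 0.0854. A call has 1 to 5 rows; each row shifts and turns the commanded pose from where the row before left it, along the tool's axes as they then stand; what a row does not reach is not made up. A row lasts 1/8 s, in which the tool goes at most 62.5 mm and 10.7 degrees, less where a joint would pass 70% of its speed; a pose out of reach is approached as far as the arm can. A call with a gripper value outside its range is refused whole. The fingers move at their own pace and stop on an object; "grip_force" is the grip in N (left out, the last holds). Time passes only in rows, so rows that do not move let the fingers close. It gives the time, the measured TCP pose, the force, the opening and the grip force at its end, in the units of the state.
- ctrl.get_state(): the state, without advancing time (a new reading comes with each control period).
- ctrl.read_camera(name): name is "scene" or "top" or "wrist"; returns a dict with "image" (400x640x3 uint8, red, green, blue), "fx", "fy", "cx", "cy" (pixels), "dist" ([k1, k2, p1, p2, k3] as OpenCV has them; the pictures are not rectified), "R" (3x3) and "t" (3): a world point X has camera coordinates R X + t. Camera axes: x right, y down, z forward; pixel columns grow to the right and rows downward; lengths in m; the calibration is good to about 2 mm. A picture is of the moment at which its call begins. There is no depth.
- ctrl.sign_off(): hands the job in; it is judged then, once.
The state is a dict: "time": time; "qpos": joint angles; "dq": joint speeds; "joint_efforts": joint torques, N m; "eef_pos": TCP position; "tcp_rot": TCP orientation; "contact_force": force on the tool from outside, world axes, zero at the start; "wrist_torque": the same for the moment, N m; "opening": opening from 0.0 (shut) to 1.0 (fully open); "finger_force": force on a finger pad.
Only numpy, scipy, OpenCV 4.12 (cv2) and the standard library are available. Lean on these libraries where they do the work, as an engineer would, in place of code of your own. Each camera call takes 0.05 s, during which the arm holds its last target. There are 200 camera calls.

## Task

Crank the bench vise's handle clockwise until the moving jaw grips the power brick firmly against the fixed jaw. Then take the spring-tipped probe from its stand and draw its tip slowly (a few centimetres per second) and lightly along the brick's top seam, over its whole length, from the end nearest the robot to the far end. Put the probe back upright in its stand and leave the brick clamped and the other things on the bench alone.

Things in the scene. Friction and masses are not known exactly. Their poses are not given: they have to be found in the camera images.
- vise: Grey vise fixed to the table, 290 mm along its own y, 110 mm wide (feet 150). Origin on the table, z up. Bed top at z 22 mm. Fixed steel jaw at the +y end: 100 mm wide, 25 thick, top at z 70, gripping face at y +100. Gear head (84 by 84, top z 55) with the crank at y -115. The brick stands loose on the bed between the jaws; clamped, its middle is at vise y +75 mm.
- jaw: Moving steel jaw, 100 mm wide, 36 mm thick, top 70 mm above the table, driven along the vise's +y by the crank: face at vise y = 6 mm + 3.8 mm per rad of crank. Its face plate stands on rubber springs: it gives up to 6 mm at 10 N per mm, then is hard. Origin: on the table plane below the middle of the unpressed face, which looks to the vise's +y.
- crank (a joint): Crank angle, rad, growing clockwise seen from above, which closes the jaw 3.8 mm per rad (24 mm a turn). Starts between 0 and 3. The jaw first bears on the brick at about 11.6; 12.5 is a firm grip (some 35 N); at about 13.2 the face's springs are fully pressed and it stops hard. Friction (0.3 Nm, 5 to 6 N at the knob) holds the crank and the grip where it is left.
- crank_grip (a point): Point on the axis of the crank's upright black knob (24 mm across, 48 tall, 77 to 125 mm above the table), 103 mm above the table, 55 mm from the crank's axis. The knob spins freely about its own upright axis, so it can be gripped from above and carried round without turning the gripper.
- crank_axis (a point): Centre of the circle the knob travels on: on the upright axis of the crank, 103 mm above the table.
- brick: Black plastic power brick, 120 mm long (own x, across the vise, +x away from the robot), 50 wide, 60 tall, 0.3 to 0.6 kg, at first loose with gaps to both jaws. Origin: centre of its underside. A 3 mm pale grey seam line runs end to end along the middle of its top (own y = 0). A black cable stub, 18 mm across, sticks out 16 mm at the far (+x) end.
- seam_near (a point): End of the top seam nearest the robot, on the top face (brick x = -60 mm).
- seam_far (a point): Far end of the top seam, on the top face (brick x = +60 mm).
- probe: Probe upright in its stand. Origin: centre of its collar's underside, which rests on the stand's top; z up along the handle. Collar 28 mm across from z 0 to 8 mm, black round handle 18 mm across from 8 to 93, steel shaft 8 mm across down to -40, thin sprung tip to -55. 80 g. Grip the handle about 50 mm above the origin.
- probe_tip (a point): The very end of the probe's round 6 mm tip, 55 mm below its origin. The tip is sprung: it gives up to 10 mm along the shaft, with 0.6 N at first and 3.6 N at the end, so hold it 2 to 7 mm pressed in while tracing.
- stand: Grey block fixed to the table, 80 by 80 mm and 75 mm tall, on the left or the right of the vise, with one upright hole 17 mm across (3 mm chamfer) in the middle of its top, 70 mm deep. Origin: centre of its underside.
- stand_mouth (a point): Centre of the stand's hole at its top face, 75 mm above the table.
- parts_bin: Pale open parts bin, 110 by 90 by 50 mm, fixed to the table on the other side of the vise from the stand. Leave alone.
- meter: Black multimeter lying flat, 150 by 75 by 32 mm. Leave alone.
- flux_jar: Jar, 60 mm across, 75 mm tall. Leave alone.
- magnifier: Black magnifying glass lying flat, lens 84 mm across, 100 mm handle. Leave alone.
- plug_adapter: White plug adapter, 75 by 45 by 35 mm, on the robot's side of the vise. Leave alone.
- circuit_board: Green circuit board lying flat beyond the vise, 100 by 70 mm, parts on it up to 20 mm tall. Leave alone.
- screwdriver: Screwdriver lying flat to the left of the vise. Leave alone.
There are look-alikes about, which are no part of the job. What is shaped like the stand but blue or green is not meant.

How it is judged:
By the outcome, as a careful person would: the job done as asked, in the order asked, and still so for the second after the job is handed in, with the robot touching nothing.
It also fails if it takes over 72 s, if anything falls off the work surface, if the arm or the gripper's body presses on something with over 40 N, if the wrist force passes 120 N, or if a joint passes its speed limit or range.

## Working session

There is one attempt and no reset: what is moved stays moved. The work goes in short steps, Python scripts to look and compute and a tool call to move; the robot and the scene stay as the last step left them, time stands still between calls to the robot, and variables do not carry over. Pictures are saved under pics/ and viewed, at most 10 in all, crops included, and the job is handed in when it is done.

Besides the shell and the picture viewer there is one more tool, called after "Call:" in YAML: its name, and indented under it one key for each argument. drive_tool: Moves the arm, as the interface text tells. Its arguments: {"type":"object","properties":{"moves":{"type":"array","items":{"type":"array"}},"grip_force":{"type":"number"}},"required":["moves"]}

```bash
mkdir -p pics
cat > h.py <<'E'
import numpy as np, cv2
from plant import ctrl
def cam(n):
    c=ctrl.read_camera(n); c['K']=np.array([[c['fx'],0,c['cx']],[0,c['fy'],c['cy']],[0,0,1.]]); c['d']=np.array(c['dist'],float)
    c['R']=np.array(c['R']);c['t']=np.array(c['t']);return c
def ray(c,p):
    u=cv2.undistortPoints(np.array([[p]],float),c['K'],c['d'])[0,0]
    return -c['R'].T@c['t'], c['R'].T@np.array([u[0],u[1],1.])
def onz(c,p,z):
    o,d=ray(c,p); return o+d*(z-o[2])/d[2]
def tri(c1,p1,c2,p2):
    o,d=ray(c1,p1);q,e=ray(c2,p2);d/=np.linalg.norm(d);e/=np.linalg.norm(e)
    s=np.linalg.lstsq(np.stack([d,-e],1),q-o,rcond=None)[0]
    a=o+s[0]*d;b=q+s[1]*e;return (a+b)/2,np.linalg.norm(a-b)
def proj(c,X):
    return cv2.projectPoints(np.array([X],float),cv2.Rodrigues(c['R'])[0],c['t'],c['K'],c['d'])[0][0,0]
def save(c,f): cv2.imwrite('pics/'+f,c['image'][:,:,::-1])
E
python3 - <<'E'
from h import *
import pickle
for n in('scene','top'):
    c=cam(n);pickle.dump(c,open(n+'.pkl','wb'));save(c,n+'0.png');print(n,-c['R'].T@c['t'],c['R'].round(2).tolist())
s=ctrl.get_state();print(s)
E
```

```text
scene [0.97664139 0.9260963  0.86711904] [[-0.87, 0.49, -0.01], [0.32, 0.56, -0.77], [-0.37, -0.67, -0.64]]
top [0.39557648 0.11074665 1.85340741] [[0.01, -1.0, -0.01], [-1.0, -0.01, -0.08], [0.08, 0.01, -1.0]]
{'time': 0.1, 'qpos': array([ 1.03301318e+00,  2.87113704e-01,  1.57799740e+00,  5.46022629e-06,
        1.27857805e+00, -1.49991951e-01]), 'dq': array([ 3.82267150e-05, -2.21991840e-03, -3.98687395e-03,  7.62125505e-04,
        3.47649695e-03, -2.00814480e-04]), 'joint_efforts': array([ 7.64574070e-04, -4.07294726e+01, -2.93701798e+01, -1.53684323e-04,
        3.44086795e-03, -1.55139270e-05]), 'eef_pos': array([0.25493515, 0.62442508, 0.247079  ]), 'tcp_rot': array([ 1.92683614e-01,  9.81260376e-01, -9.85996248e-04, -3.55878026e-04]), 'contact_force': array([-1.10081433,  0.0507652 , -0.15064945]), 'wrist_torque': array([0.01654005, 0.02300303, 0.01408287]), 'finger_force': 0.0, 'opening': 0.9979788606007067}
```

View pics/scene0.png

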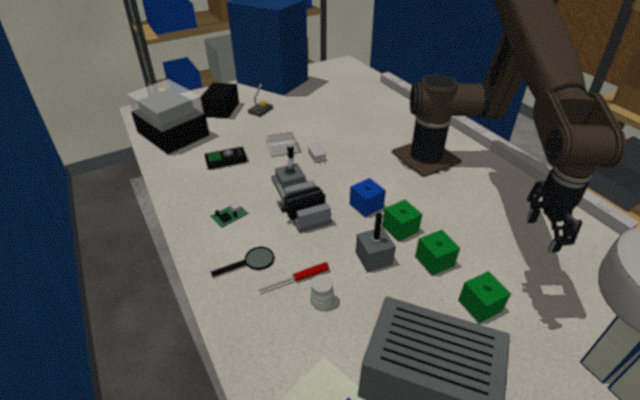

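View pics/top0.png

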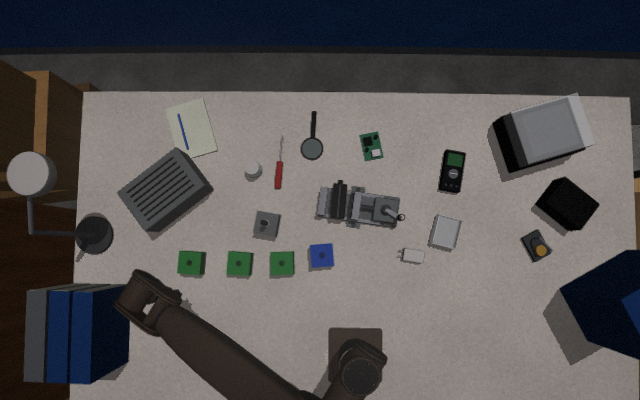

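The scene view shows the grey stand with the probe at (376,248), handle top at (378,215). The vise is at about (302,195), with the crank knob at (291,152). In the top view the stand is at (266,225), the brick at (341,200) and the knob at (401,217).

Look-alikes for the stand: green blocks at top (191,263), (239,263) and (282,263), and a blue one at (321,256). I choose the grey one at (266,225), the only one with a probe in it.

Run:
```python
import pickle,cv2,numpy as np
t=pickle.load(open('top.pkl','rb'))['image'][:,:,::-1];s=pickle.load(open('scene.pkl','rb'))['image'][:,:,::-1]
a=cv2.resize(t[170:250,240:420],None,fx=4.4,fy=4.4,interpolation=3)[:, :792]
b=cv2.resize(s[135:275,255:455],None,fx=2,fy=2,interpolation=3)
cv2.imwrite('pics/c1.png',cv2.vconcat([a[:310], ]) )
cv2.imwrite('pics/c2.png',cv2.resize(s[135:275,260:430],None,fx=4.2,fy=4.2,interpolation=3))
```

```text
(no output)
```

View pics/c1.png

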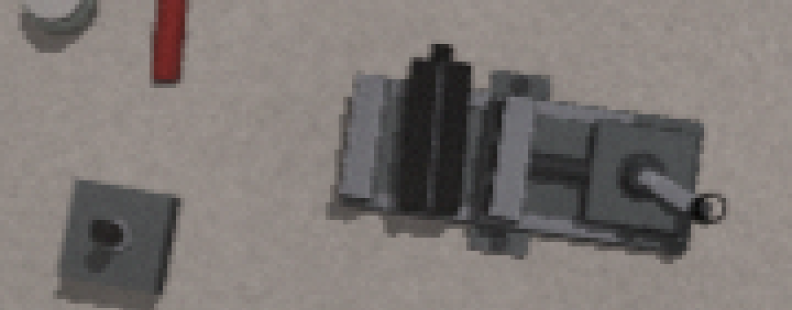

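View pics/c2.png

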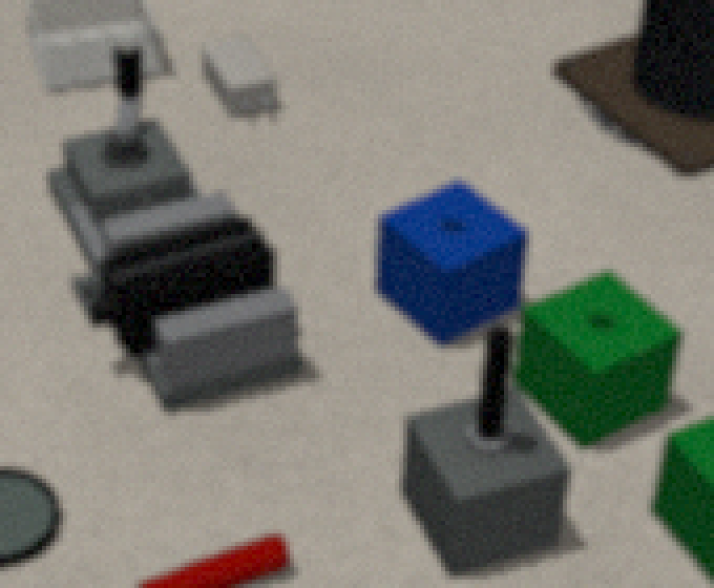

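The close crop confirms the choice: grey stand with the black probe handle. The knob top is at top-view (401.4,217.3) and scene (290.2,147). The handle top is at scene (378.6,214), and in the top view the dark blob is at about (264,222).

Run:
```python
from h import *
import pickle
t=pickle.load(open('top.pkl','rb'));s=pickle.load(open('scene.pkl','rb'))
T=lambda x,y:(x/4.4+240-.4,y/4.4+170-.4)
S=lambda x,y:(x/4.2+260-.4,y/4.2+135-.4)
print('knobtop',tri(t,T(710,208),s,S(127,50)),onz(t,T(710,208),.125),onz(s,S(127,50),.125))
print('probetop',tri(t,T(107,231),s,S(498,333)),onz(t,T(106,229),.168))
print('stand',[onz(t,T(*p),.075)[:2].round(3).tolist() for p in((77,181),(176,198),(158,296),(57,291))], np.mean([onz(t,T(*p),.075)for p in((77,181),(176,198),(158,296),(57,291))],0))
print('stand scene',np.mean([onz(s,S(*p),.075) for p in((407,415),(500,385),(567,465),(460,500))],0))
print('hub',onz(t,T(645,178),.07), 'hub scene',onz(s,S(127,150),.06))
print('gear',[onz(t,T(*p),.055)[:2].round(3).tolist() for p in((595,122),(702,126),(690,240),(582,222))])
print('seam',onz(t,T(441,64),.082),onz(t,T(435,212),.082))
print('fixed jaw outer',[onz(t,T(*p),.07)[:2].round(3).tolist() for p in((357,73),(386,78),(372,200),(340,197))])
print('mov jaw',[onz(t,T(*p),.07)[:2].round(3).tolist() for p in((505,95),(532,97),(520,218),(491,214))])
```

```text
knobtop (array([ 0.49246594, -0.1490905 ,  0.11890255]), np.float64(0.0011143315234849423)) [ 0.49163768 -0.14790329  0.125     ] [ 0.49685065 -0.14068607  0.125     ]
probetop (array([0.46636975, 0.31752704, 0.1647437 ]), np.float64(0.0016494224854176544)) [0.46839382 0.31741185 0.168     ]
stand [[0.511, 0.353], [0.498, 0.273], [0.419, 0.286], [0.422, 0.367]] [0.46254847 0.3197978  0.075     ]
stand scene [0.46913094 0.320219   0.075     ]
hub [ 0.51832358 -0.10383443  0.07      ] hub scene [ 0.52032779 -0.09997988  0.06      ]
gear [[0.565, -0.065], [0.562, -0.152], [0.469, -0.142], [0.483, -0.055]]
seam [0.60749343 0.06131222 0.082     ] [0.48856735 0.06515867 0.082     ]
fixed jaw outer [[0.601, 0.129], [0.597, 0.105], [0.498, 0.116], [0.5, 0.141]]
mov jaw [[0.584, 0.009], [0.583, -0.013], [0.485, -0.003], [0.488, 0.02]]
```

Call:
drive_tool:
  moves:
    - [[0,0,-0.13],[0,0,0],0.05]
    - [[0,0,-0.13],[0,0,0],0.05]
    - [[0,0,-0.128],[0,0,0],0.05]
    - [[0,0,0],[-0.035,-0.05,0],0.05]
    - [[0,0,0],[-0.035,-0.05,0],0.05]

```text
time: 0.72
eef_pos: [0.3253, 0.5238, 0.2475]
tcp_rot: [-0.001, 1.0, -0.001, -0.0]
contact_force: [0.3, 0.9, 0.9]
opening: 0.583
finger_force: 0.0
```

Call:
drive_tool:
  moves:
    - [[0,0,0],[-0.035,-0.05,0],0.05]
    - [[0,0,0],[-0.035,-0.05,0],0.05]
    - [[0,0,0],[-0.035,-0.05,0],0.05]
    - [[0,0,0],[-0.03,-0.05,0],0.05]

```text
time: 1.23
eef_pos: [0.461, 0.323, 0.2479]
tcp_rot: [0.0, 1.0, -0.0, -0.0]
contact_force: [0.6, 0.1, 0.3]
opening: 0.583
finger_force: 0.0
```

Run:
```python
from h import *
import pickle
s=ctrl.get_state();print(s['eef_pos'])
c=cam('wrist');pickle.dump(c,open('w1.pkl','wb'));save(c,'w1.png');print(-c['R'].T@c['t'],c['R'].round(3).tolist(),c['fx'])
for X in((.467,.318,.168),(.467,.319,.075),(.4925,-.148,.125)):print(proj(c,X))
```

```text
[0.46100069 0.3230105  0.24790263]
[0.37792487 0.32284334 0.37342759] [[-0.001, 1.0, 0.0], [0.946, 0.001, 0.324], [0.324, 0.001, -0.946]] 302.29227356851226
[309.20745723 222.50371652]
[312.06918332 186.45974129]
[-157.45687746  226.09049734]
```

View pics/w1.png

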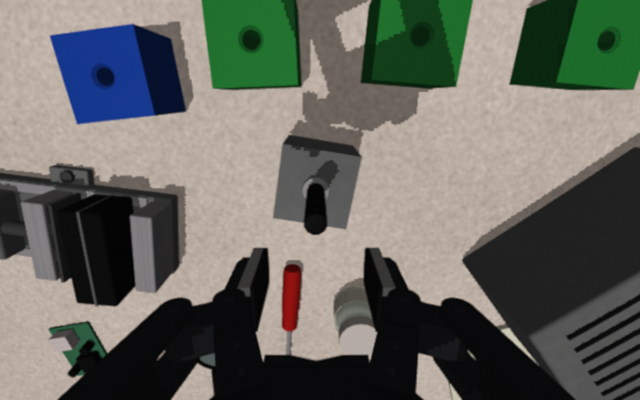

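The wrist view shows the handle top at about (316,221). The stand's top face has corners (283,143), (361,156), (347,228) and (273,217), centre (316,186). That puts stand and probe near (0.467, 0.323). On to the crank.

Call:
drive_tool:
  moves:
    - [[0,0,0],[-0.006,-0.058,0],0.05]
    - [[0,0,0],[-0.006,-0.058,0],0.05]
    - [[0,0,0],[-0.006,-0.058,0],0.05]
    - [[0,0,0],[-0.006,-0.058,0],0.05]
    - [[0,0,0],[-0.006,-0.058,0],0.05]

```text
time: 1.9
eef_pos: [0.49, 0.0334, 0.2481]
tcp_rot: [-0.0, 1.0, 0.0, -0.0]
contact_force: [1.4, 0.8, -0.8]
opening: 0.587
finger_force: 0.0
```

Call:
drive_tool:
  moves:
    - [[0,0,0],[0,-0.058,0],0.05]
    - [[0,0,0],[0,-0.058,0],0.05]
    - [[0,0,0],[0,-0.035,0],0.05]
    - [[0,0,0],[0,0,0],0.05]

```text
time: 2.4
eef_pos: [0.4901, -0.1179, 0.2479]
tcp_rot: [0.002, 1.0, 0.0, -0.0]
contact_force: [-0.1, -0.5, 0.3]
opening: 0.587
finger_force: 0.0
```

Run:
```python
from h import *
import pickle
s=ctrl.get_state();print(s['eef_pos'])
c=cam('wrist');pickle.dump(c,open('w2.pkl','wb'));save(c,'w2.png')
im=c['image'][:,:,::-1];cv2.imwrite('pics/w2c.png',cv2.resize(im[100:320,200:600],(800,440),interpolation=3))
for X in((.4925,-.148,.125),(.52,-.102,.07)):print(proj(c,X))
```

```text
[ 0.4900565  -0.1178867   0.24787453]
[281.27731849 199.16562559]
[330.78685857 206.60711153]
```

View pics/w2c.png

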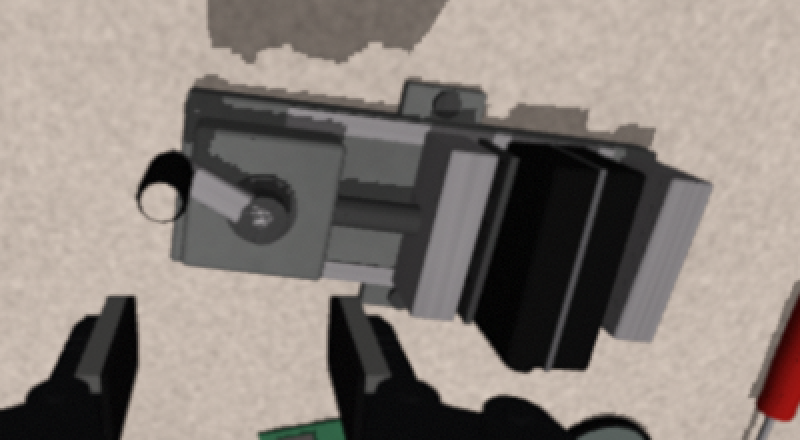

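Crop offset is (200,100) at scale 2. The knob top is at crop (160,202) and the hub at (262,215). The moving jaw's face plate front edge runs (519,158)–(470,323), and the fixed jaw's inner edge (672,180)–(613,332).

Run:
```python
from h import *
import pickle
t=pickle.load(open('top.pkl','rb'));c=pickle.load(open('w2.pkl','rb'));s=pickle.load(open('scene.pkl','rb'));w1=pickle.load(open('w1.pkl','rb'))
W=lambda x,y:(x/2+200-.25,y/2+100-.25)
print('knob',onz(c,W(160,202),.125),tri(c,W(160,202),t,(401,216.9)),tri(c,W(160,202),s,(289.8,146.5)))
hub=onz(c,W(262,215),.075);print('hub',hub)
P=lambda x,y:onz(c,W(x,y),.07)[:2]
f1,f2=P(672,180),P(613,332);m1,m2=P(519,158),P(470,323);l1,l2=P(498,152),P(462,318)
d=f1-f2;d/=np.linalg.norm(d);print('yaw',np.degrees(np.arctan2(d[1],d[0])),f1,f2)
n=np.array([-d[1],d[0]])
for q in((m1+m2)/2,(l1+l2)/2): 
  y=.1-n@((f1+f2)/2-q);print('face y',y,'theta',(y-.006)/.0038)
print('axis from fixed',n@((f1+f2)/2-hub[:2]))
print('probe',tri(w1,(316,219),s,(378,213.9)),onz(w1,(316,186),.075))
```

```text
knob [ 0.4939556 -0.1493896  0.125    ] (array([ 0.49118517, -0.14765249,  0.13263927]), np.float64(0.0015240080414223945)) (array([ 0.49450657, -0.14919325,  0.12012068]), np.float64(0.002665720460091751))
hub [ 0.5188614  -0.10228956  0.075     ]
yaw 171.9050952257129 [0.50157521 0.11727565] [0.59439864 0.10407334]
face y 0.18586029663700188 theta 47.331657009737334
face y 0.19455586502549033 theta 49.61996448039219
axis from fixed -0.21494337271058248
probe (array([0.46638411, 0.3213392 , 0.16633023]), np.float64(0.004333220599711363)) [0.4665023  0.32304611 0.075     ]
```

Call:
drive_tool:
  moves:
    - [[0,0,0],[-0.0035,-0.0315,0.03],0.05]
    - [[0,0,0],[0,0,0.055],0.05]
    - [[0,0,0],[0,0,0.058],0.05]
    - [[0,0,0],[0,0,0],0.01]
    - [[0,0,0],[0,0,0],0.01]
  grip_force: 40

```text
time: 3.08
eef_pos: [0.4928, -0.1478, 0.1043]
tcp_rot: [-0.002, 1.0, -0.002, -0.002]
contact_force: [0.9, -8.2, -16.5]
opening: 0.266
finger_force: 41.6
```

Run:
```python
import numpy as np
# clockwise from above: angle decreasing; rows as tool shifts (-dx,dy), 0.42 rad each
a=np.radians(-118.2)-0.42*np.arange(26)
x=.055*np.cos(a);y=.055*np.sin(a)
for i in range(25):print(i,[round(-(x[i+1]-x[i])*1e3,1),round((y[i+1]-y[i])*1e3,1)],(x[i+1]+.519).round(4),(y[i+1]-.1015).round(4))
```

```text
0 [np.float64(17.5), np.float64(14.8)] 0.4755 -0.1352
1 [np.float64(9.9), np.float64(20.7)] 0.4656 -0.1145
2 [np.float64(0.7), np.float64(22.9)] 0.4649 -0.0916
3 [np.float64(-8.7), np.float64(21.2)] 0.4736 -0.0704
4 [np.float64(-16.6), np.float64(15.8)] 0.4903 -0.0546
5 [np.float64(-21.6), np.float64(7.6)] 0.5119 -0.047
6 [np.float64(-22.9), np.float64(-1.8)] 0.5348 -0.0488
7 [np.float64(-20.1), np.float64(-11.0)] 0.5549 -0.0598
8 [np.float64(-13.9), np.float64(-18.3)] 0.5688 -0.0781
9 [np.float64(-5.2), np.float64(-22.3)] 0.574 -0.1004
10 [np.float64(4.3), np.float64(-22.5)] 0.5697 -0.1229
11 [np.float64(13.1), np.float64(-18.8)] 0.5565 -0.1417
12 [np.float64(19.7), np.float64(-11.8)] 0.5369 -0.1535
13 [np.float64(22.8), np.float64(-2.8)] 0.5141 -0.1563
14 [np.float64(21.9), np.float64(6.8)] 0.4922 -0.1495
15 [np.float64(17.3), np.float64(15.1)] 0.4749 -0.1344
16 [np.float64(9.6), np.float64(20.8)] 0.4653 -0.1136
17 [np.float64(0.3), np.float64(22.9)] 0.4651 -0.0907
18 [np.float64(-9.1), np.float64(21.0)] 0.4742 -0.0696
19 [np.float64(-16.9), np.float64(15.5)] 0.4911 -0.0541
20 [np.float64(-21.7), np.float64(7.3)] 0.5128 -0.0468
21 [np.float64(-22.8), np.float64(-2.2)] 0.5356 -0.0491
22 [np.float64(-19.9), np.float64(-11.3)] 0.5556 -0.0604
23 [np.float64(-13.6), np.float64(-18.5)] 0.5691 -0.0789
24 [np.float64(-4.9), np.float64(-22.4)] 0.574 -0.1013
```

Call:
drive_tool:
  moves:
    - [[0,0,0],[0.0175,0.0148,0],0.01]
    - [[0,0,0],[0.0099,0.0207,0],0.01]
    - [[0,0,0],[0.0007,0.0229,0],0.01]
    - [[0,0,0],[-0.0087,0.0212,0],0.01]
    - [[0,0,0],[-0.0166,0.0158,0],0.01]

```text
time: 3.7
eef_pos: [0.4925, -0.0552, 0.1042]
tcp_rot: [-0.002, 1.0, -0.006, 0.003]
contact_force: [11.1, -26.7, -31.3]
opening: 0.268
finger_force: 42.5
```

Call:
drive_tool:
  moves:
    - [[0,0,0],[-0.0226,0.0056,0.001],0.01]
    - [[0,0,0],[-0.0229,-0.0018,0],0.01]
    - [[0,0,0],[-0.0201,-0.011,0],0.01]
    - [[0,0,0],[-0.0139,-0.0183,0],0.01]
    - [[0,0,0],[-0.0052,-0.0223,0],0.01]

```text
time: 4.32
eef_pos: [0.5771, -0.0962, 0.1043]
tcp_rot: [-0.0, 1.0, 0.003, 0.002]
contact_force: [4.4, 7.0, -12.8]
opening: 0.263
finger_force: 44.5
```

Call:
drive_tool:
  moves:
    - [[0,0,0],[0.0028,-0.0215,0],0.01]
    - [[0,0,0],[0.0131,-0.0188,0],0.01]
    - [[0,0,0],[0.0197,-0.0118,0],0.01]
    - [[0,0,0],[0.0228,-0.0028,0],0.01]
    - [[0,0,0],[0.0219,0.0068,0],0.01]

```text
time: 4.95
eef_pos: [0.4953, -0.1496, 0.1042]
tcp_rot: [-0.001, 1.0, -0.002, 0.001]
contact_force: [6.1, -1.6, -15.1]
opening: 0.265
finger_force: 44.1
```

Call:
drive_tool:
  moves:
    - [[0,0,0],[0.0173,0.0151,0],0.01]
    - [[0,0,0],[0.0096,0.0208,0],0.01]
    - [[0,0,0],[0.0003,0.0229,0],0.01]
    - [[0,0,0],[-0.0091,0.021,0],0.01]
    - [[0,0,0],[0,0,0],0.01]

```text
time: 5.58
eef_pos: [0.4793, -0.0678, 0.1042]
tcp_rot: [-0.001, 1.0, -0.002, 0.004]
contact_force: [11.5, -5.7, -23.0]
opening: 0.267
finger_force: 43.3
```

Run:
```python
from h import *
import pickle
s=ctrl.get_state();print(s['eef_pos'],s['contact_force'])
c=cam('wrist');pickle.dump(c,open('w3.pkl','wb'));save(c,'w3.png')
im=c['image'][:,:,::-1];cv2.imwrite('pics/w3c.png',cv2.resize(im[100:360,200:600],(800,520),interpolation=3))
```

```text
[ 0.47932116 -0.06780432  0.10418526] [ 11.47141044  -5.71862749 -22.98685702]
```

View pics/w3c.png

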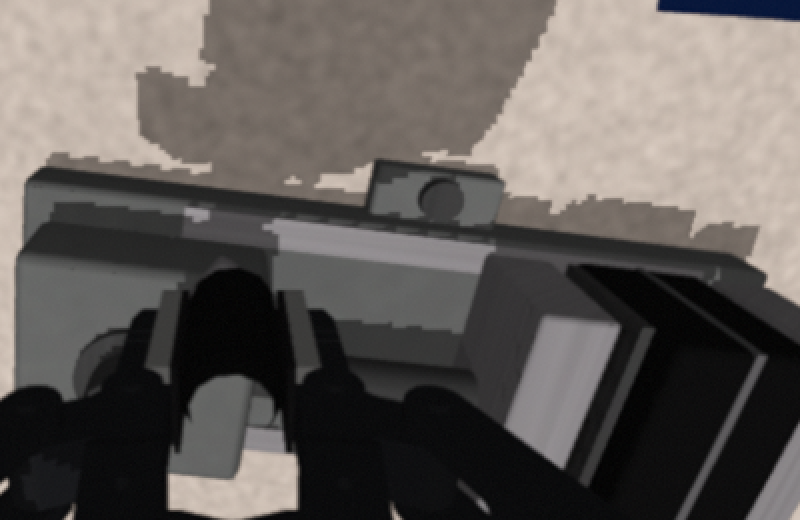

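The view shows the fingers on the knob, the face plate's front edge at crop (653,328)–(582,482), and a remaining gap to the brick.

Run:
```python
from h import *
import pickle
c=pickle.load(open('w3.pkl','rb'))
W=lambda x,y:(x/2+200-.25,y/2+100-.25)
P=lambda x,y:onz(c,W(x,y),.07)[:2]
m1,m2=P(653,328),P(582,482);f=np.array([.54799,.11067])
d=m1-m2;print('yaw face',np.degrees(np.arctan2(d[1],d[0])),m1,m2)
for yaw in(-6.5,-7.3,-8.1):
  a=np.radians(yaw);n=np.array([-np.sin(a),np.cos(a)])
  y=.1-n@(f-(m1+m2)/2);print('face y',y,'theta',(y-.006)/.0038)
  s1,s2=[onz(c,W(*p),.082)[:2] for p in((765,355),(680,515))];print(s1,s2,.1-n@(f-s1))
```

```text
yaw face 170.90849069328868 [0.49301192 0.06114589] [0.5534247  0.05147851]
face y 0.043187384851738966 theta 9.78615390835236
[0.49499352 0.08770525] [0.55612989 0.07844685] 0.07118349497118862
face y 0.042935195119766664 theta 9.71978818941228
[0.49499352 0.08770525] [0.55612989 0.07844685] 0.07048741119205731
face y 0.0426941302845735 theta 9.656350074887763
[0.49499352 0.08770525] [0.55612989 0.07844685] 0.06979708095059012
```

Run:
```python
import numpy as np
a=np.radians(141.3)-np.array([0,.35,.7,1.05,1.4,1.75,2.1,2.3,2.5,2.7,2.9,3.1])
x=.055*np.cos(a);y=.055*np.sin(a)
for i in range(11):print(i,(-(x[i+1]-x[i])*1e3).round(1),((y[i+1]-y[i])*1e3).round(1),(x[i+1]+.522).round(4),(y[i+1]-.102).round(4))
```

```text
0 -14.4 12.6 0.4935 -0.055
1 -17.9 6.9 0.5113 -0.048
2 -19.1 0.4 0.5305 -0.0477
3 -18.1 -6.2 0.5486 -0.0539
4 -14.9 -12.0 0.5635 -0.0659
5 -9.9 -16.4 0.5734 -0.0823
6 -2.9 -10.6 0.5762 -0.0929
7 -0.7 -11.0 0.577 -0.1039
8 1.5 -10.9 0.5755 -0.1147
9 3.6 -10.4 0.5719 -0.1251
10 5.6 -9.5 0.5663 -0.1346
```

Call:
drive_tool:
  moves:
    - [[0,0,0],[-0.0144,0.0126,0],0.01]
    - [[0,0,0],[-0.0179,0.0069,0],0.01]
    - [[0,0,0],[-0.0191,0.0004,0],0.01]
    - [[0,0,0],[-0.0181,-0.0062,0],0.01]
    - [[0,0,0],[-0.0149,-0.012,0],0.01]

```text
time: 6.25
eef_pos: [0.5605, -0.0624, 0.104]
tcp_rot: [-0.0, 1.0, 0.004, -0.002]
contact_force: [-2.7, 7.4, -8.7]
opening: 0.265
finger_force: 45.0
```

Call:
drive_tool:
  moves:
    - [[0,0,0],[-0.0099,-0.0164,0],0.01]
    - [[0,0,0],[-0.0029,-0.0106,0],0.01]
    - [[0,0,0],[-0.0007,-0.011,0],0.01]
    - [[0,0,0],[0,0,0],0.01]

```text
time: 6.75
eef_pos: [0.5772, -0.1018, 0.1044]
tcp_rot: [0.0, 1.0, 0.002, 0.003]
contact_force: [10.0, 4.6, -15.6]
opening: 0.266
finger_force: 44.1
```

Run:
```python
from h import *
import pickle
c=cam('wrist');pickle.dump(c,open('w4.pkl','wb'))
im=c['image'][:,:,::-1];cv2.imwrite('pics/w4c.png',cv2.resize(im[60:260,400:640],(720,600),interpolation=3))
```

```text
(no output)
```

View pics/w4c.png

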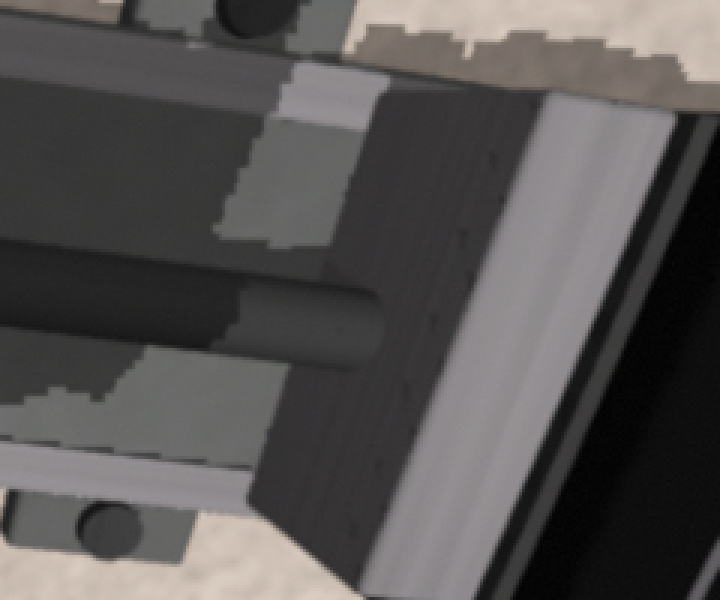

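Run:
```python
from h import *
import pickle
def go(name,W,lines):
  c=pickle.load(open(name,'rb'));a=np.radians(-7.5);n=np.array([-np.sin(a),np.cos(a)]);f=np.array([.54799,.11067]);d=np.array([n[1],-n[0]])
  for k,(p,q) in lines.items():
    p,q=onz(c,W(*p),.07)[:2],onz(c,W(*q),.07)[:2]
    # value at vise x=0 line through axis
    o=np.array([.521,-.102]);u=(d@(o-p))/(d@(q-p));r=p+u*(q-p)
    print(name,k,.1-n@(f-r))
W2=lambda x,y:(x/2+200-.25,y/2+100-.25)
W4=lambda x,y:(x/3+400-.33,y/3+60-.33)
go('w2.pkl',W2,dict(back=((450,150),(413,314)),light=((498,152),(462,318)),plate=((519,158),(470,323))))
go('w3.pkl',W2,dict(light=((620,325),(564,468)),plate=((653,328),(582,482))))
go('w4.pkl',W4,dict(back=((548,93),(362,590)),light=((675,115),(474,598)),plate=((717,125),(510,598))))
```

```text
w2.pkl back -0.021522206062399185
w2.pkl light 0.005538885752336478
w2.pkl plate 0.014125488399963707
w3.pkl light 0.03366848631704149
w3.pkl plate 0.04236086062707007
w4.pkl back 0.017803520815825757
w4.pkl light 0.04238661023094725
w4.pkl plate 0.05058539813481973
```

Run:
```python
from h import *
import pickle
a=np.radians(-7.5);n=np.array([-np.sin(a),np.cos(a)]);d=np.array([n[1],-n[0]]);f=np.array([.54799,.11067])
for nm,y0 in(('w2.pkl',-26),('w3.pkl',4),('w4.pkl',14)):
  c=pickle.load(open(nm,'rb'));g=cv2.cvtColor(c['image'],cv2.COLOR_RGB2GRAY)
  ys=np.arange(y0,y0+48);acc=[]
  for xo in np.arange(-.036,-.012,.002) :
    o=np.array([.521,-.102])+ (0.115)*n+d*xo
    P=np.array([[*(o+n*y*1e-3),.07] for y in ys])
    uv=cv2.projectPoints(P,cv2.Rodrigues(c['R'])[0],c['t'],c['K'],c['d'])[0].reshape(-1,1,2).astype(np.float32)
    acc.append(cv2.remap(g,uv,None,1)[:,0])
  print(nm,list(zip(ys.tolist(),np.median(acc,0).astype(int).tolist())))
```

```text
w2.pkl [(-26, 50), (-25, 49), (-24, 53), (-23, 75), (-22, 107), (-21, 128), (-20, 135), (-19, 137), (-18, 137), (-17, 137), (-16, 138), (-15, 138), (-14, 139), (-13, 138), (-12, 136), (-11, 134), (-10, 133), (-9, 132), (-8, 132), (-7, 133), (-6, 136), (-5, 137), (-4, 138), (-3, 137), (-2, 137), (-1, 136), (0, 135), (1, 130), (2, 109), (3, 68), (4, 32), (5, 18), (6, 19), (7, 19), (8, 22), (9, 32), (10, 46), (11, 56), (12, 57), (13, 48), (14, 30), (15, 13), (16, 5), (17, 4), (18, 5), (19, 4), (20, 4), (21, 5)]
w3.pkl [(4, 52), (5, 53), (6, 53), (7, 71), (8, 111), (9, 131), (10, 137), (11, 138), (12, 139), (13, 140), (14, 140), (15, 141), (16, 142), (17, 141), (18, 140), (19, 138), (20, 136), (21, 135), (22, 135), (23, 136), (24, 139), (25, 141), (26, 141), (27, 142), (28, 142), (29, 139), (30, 138), (31, 138), (32, 125), (33, 67), (34, 23), (35, 20), (36, 22), (37, 21), (38, 21), (39, 26), (40, 49), (41, 59), (42, 61), (43, 57), (44, 29), (45, 6), (46, 4), (47, 5), (48, 5), (49, 5), (50, 5), (51, 5)]
w4.pkl [(14, 55), (15, 55), (16, 77), (17, 113), (18, 133), (19, 139), (20, 141), (21, 141), (22, 142), (23, 143), (24, 143), (25, 144), (26, 144), (27, 143), (28, 141), (29, 139), (30, 138), (31, 137), (32, 138), (33, 141), (34, 144), (35, 144), (36, 144), (37, 145), (38, 142), (39, 141), (40, 141), (41, 133), (42, 73), (43, 24), (44, 23), (45, 24), (46, 46), (47, 61), (48, 62), (49, 60), (50, 34), (51, 7), (52, 5), (53, 5), (54, 5), (55, 5), (56, 5), (57, 5), (58, 5), (59, 4), (60, 5), (61, 5)]
```

Compression is 2.85 mm, so the crank stands at about 12.35 rad. I'll add about 0.25 rad.

Call:
drive_tool:
  moves:
    - [[0,0,0],[0.001,-0.008,0],0.01]
    - [[0,0,0],[0.0015,-0.007,0],0.01]
    - [[0,0,0],[0,0,0],0.01]

```text
time: 7.18
eef_pos: [0.5751, -0.117, 0.1044]
tcp_rot: [0.0, 1.0, 0.001, 0.004]
contact_force: [11.4, 3.4, -16.7]
opening: 0.265
finger_force: 44.0
```

```bash
cat > prof.py <<'E'
from h import *
def jaw():
  a=np.radians(-7.5);n=np.array([-np.sin(a),np.cos(a)]);d=np.array([n[1],-n[0]])
  c=cam('wrist');g=cv2.cvtColor(c['image'],cv2.COLOR_RGB2GRAY)
  ys=np.arange(14,56,.5);acc=[]
  for xo in np.arange(-.036,-.012,.002) :
    o=np.array([.521,-.102])+ (0.115)*n+d*xo
    P=np.array([[*(o+n*y*1e-3),.07] for y in ys])
    uv=cv2.projectPoints(P,cv2.Rodrigues(c['R'])[0],c['t'],c['K'],c['d'])[0].reshape(-1,1,2).astype(np.float32)
    acc.append(cv2.remap(g,uv,None,1)[:,0])
  m=np.median(acc,0);x=lambda lvl,lo,sg:next(ys[i] for i in range(len(ys)-1) if ys[i]>lo and sg*(m[i]-lvl)<0 and sg*(m[i+1]-lvl)<0)
  l=x(80,25,1);e=x(34,l+7,1);print('back',x(90,14,-1),'light',l,'face',e,'gap',e-l)
  return c
E
python3 - <<'E'
from prof import *
print(ctrl.get_state()['eef_pos'],ctrl.get_state()['contact_force']);jaw()
E
```

```text
[ 0.57512646 -0.11700812  0.10441536] [ 11.37360506   3.38669917 -16.72730346]
back 17.5 light 43.0 face 50.5 gap 7.5
```

Call:
drive_tool:
  moves:
    - [[0,0,0],[0,0,0],0.055]
    - [[0,0,0],[0,0,0],0.055]
    - [[0,0,0],[0,0,-0.05],0.055]
    - [[0,0,0],[0,0,-0.055],0.055]
    - [[0,0,0],[0.01,0.03,-0.04],0.055]

```text
time: 7.85
eef_pos: [0.5641, -0.0909, 0.2548]
tcp_rot: [0.001, 1.0, -0.001, 0.003]
contact_force: [0.8, -0.3, -0.5]
opening: 0.641
finger_force: 0.0
```

Call:
drive_tool:
  moves:
    - [[0,0,0],[0.013,0.058,0],0.055]
    - [[0,0,0],[0.013,0.058,0],0.055]
    - [[0,0,0],[0.013,0.058,0],0.055]
    - [[0,0,0],[0.013,0.058,0],0.055]
    - [[0,0,0],[0,0,0],0.055]

```text
time: 8.48
eef_pos: [0.5099, 0.1458, 0.2515]
tcp_rot: [-0.003, 1.0, 0.0, 0.001]
contact_force: [-0.2, -0.3, 0.2]
opening: 0.644
finger_force: 0.0
```

Run:
```python
from prof import *
import pickle
print(ctrl.get_state()['eef_pos'],ctrl.get_state()['contact_force']);c=jaw();pickle.dump(c,open('w5.pkl','wb'))
im=c['image'][:,:,::-1];cv2.imwrite('pics/w5.png',im)
```

```text
[0.50987549 0.14581623 0.2515141 ] [-0.22575835 -0.29027617  0.21292315]
back 19.5 light 44.5 face 52.0 gap 7.5
```

View pics/w5.png

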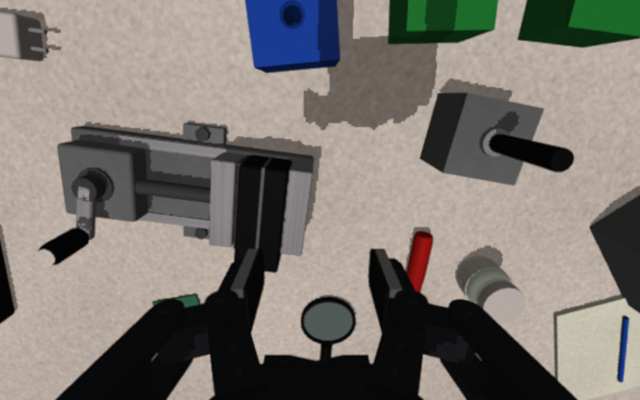

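The brick sits between both jaws, with its seam from about (267,158) to (262,268). The probe handle top is at (562,160). The crank has stayed where I left it.

Run:
```python
from h import *
import pickle
c=pickle.load(open('w5.pkl','rb'));w1=pickle.load(open('w1.pkl','rb'))
print('probe top',tri(c,(562,159.5),w1,(316,221)),onz(c,(562,159.5),.168),onz(w1,(316,221),.168))
print('stand mouth',tri(c,(491,142),w1,(316,190)),onz(c,(491,142),.079),onz(w1,(316,190),.079))
g=cv2.cvtColor(c['image'],cv2.COLOR_RGB2GRAY)
pts=[]
for r in range(150,280,4):
  x=np.arange(250,280);v=g[r,250:280].astype(int)
  print(r,v.tolist()) if r in(154,158,162,200,262,266,270,274) else 0
  i=6+np.argmax(v[6:24]);pts.append((250+i,r,v[i]))
print(pts)
for p in((267,158),(264,270)):print(onz(c,p,.082))
```

```text
probe top (array([0.46757405, 0.32320044, 0.16569683]), np.float64(0.0015151815294849917)) [0.46784995 0.32167957 0.168     ] [0.46578942 0.32301507 0.168     ]
stand mouth (array([0.47055265, 0.32283956, 0.0732298 ]), np.float64(0.0016038174243792993)) [0.46895678 0.3191189  0.079     ] [0.46956641 0.32304847 0.079     ]
154 [66, 59, 54, 52, 53, 58, 62, 64, 64, 62, 63, 64, 65, 65, 64, 60, 59, 56, 55, 51, 52, 50, 49, 47, 46, 46, 44, 43, 42, 40]
158 [5, 4, 2, 2, 6, 4, 6, 4, 3, 5, 5, 2, 3, 5, 2, 4, 3, 9, 18, 27, 28, 23, 16, 13, 14, 20, 23, 28, 30, 34]
162 [4, 3, 6, 3, 6, 4, 5, 5, 3, 2, 4, 4, 1, 4, 7, 15, 27, 29, 26, 16, 9, 5, 6, 3, 7, 4, 6, 6, 4, 2]
262 [53, 52, 43, 25, 11, 8, 6, 5, 6, 5, 7, 6, 5, 7, 12, 16, 14, 13, 14, 13, 14, 16, 15, 14, 13, 12, 11, 7, 46, 119]
266 [50, 39, 17, 7, 8, 5, 6, 4, 3, 5, 5, 3, 4, 6, 10, 13, 16, 14, 14, 14, 15, 14, 14, 16, 14, 12, 10, 46, 118, 169]
270 [22, 7, 3, 8, 6, 4, 6, 5, 6, 6, 6, 4, 3, 7, 22, 33, 32, 29, 26, 21, 21, 19, 16, 14, 13, 15, 47, 105, 159, 180]
274 [7, 8, 6, 6, 6, 6, 6, 9, 4, 5, 6, 4, 5, 39, 112, 167, 178, 177, 177, 179, 179, 180, 182, 180,
[... 591 characters left out ...]
, np.int64(89)), (np.int64(259), 214, np.int64(87)), (np.int64(259), 218, np.int64(87)), (np.int64(258), 222, np.int64(88)), (np.int64(258), 226, np.int64(87)), (np.int64(258), 230, np.int64(87)), (np.int64(257), 234, np.int64(86)), (np.int64(257), 238, np.int64(84)), (np.int64(257), 242, np.int64(87)), (np.int64(256), 246, np.int64(83)), (np.int64(256), 250, np.int64(49)), (np.int64(256), 254, np.int64(29)), (np.int64(268), 258, np.int64(16)), (np.int64(265), 262, np.int64(16)), (np.int64(266), 266, np.int64(16)), (np.int64(265), 270, np.int64(33)), (np.int64(272), 274, np.int64(182)), (np.int64(267), 278, np.int64(182))]
[0.48640869 0.09744191 0.082     ]
[0.61405456 0.08816174 0.082     ]
```

Run:
```python
from h import *
import pickle
c=pickle.load(open('w5.pkl','rb'))
for r,x in((167.5,263.3),(190,261),(210,259.2),(230,257.7),(246,256.2),(252,255.8)):print(onz(c,(x,r),.082))
t=cam('top');pickle.dump(t,open('t2.pkl','wb'))
g=cv2.cvtColor(t['image'],cv2.COLOR_RGB2GRAY)
print([proj(t,onz(c,p,.082)) for p in((263.3,167.5),(255.8,252))])
print(g[180:222,326:346].tolist())
```

```text
[0.4960258  0.09331913 0.082     ]
[0.51957434 0.08981098 0.082     ]
[0.54153201 0.08677829 0.082     ]
[0.56454594 0.08390469 0.082     ]
[0.5837885  0.08116112 0.082     ]
[0.59120531 0.08027997 0.082     ]
[array([330.46414735, 215.57642165]), array([334.41486664, 188.67741191])]
[[145, 142, 141, 141, 139, 144, 143, 92, 30, 29, 28, 29, 83, 134, 142, 147, 146, 149, 145, 146], [143, 141, 139, 135, 135, 136, 136, 89, 31, 27, 28, 23, 91, 137, 145, 143, 149, 144, 145, 145], [142, 143, 118, 71, 44, 60, 93, 64, 27, 40, 34, 23, 81, 128, 135, 138, 143, 141, 140, 147], [147, 145, 96, 38, 30, 31, 30, 28, 29, 66, 49, 26, 52, 89, 97, 99, 126, 141, 143, 147], [147, 146, 94, 39, 34, 32, 31, 33, 31, 54, 45, 31, 28, 30, 32, 29, 62, 124, 147, 144], [140, 147, 87, 30, 30, 31, 26, 31, 35, 57, 45, 24, 32, 28, 32, 30, 83, 130, 144, 144], [136, 133, 84, 34, 28, 34, 33, 28, 39, 49, 40, 32, 31, 31, 31, 26, 86, 135, 141, 144], [96, 73, 44, 40, 33, 36, 38, 33, 48, 46, 32, 32, 27, 26, 32, 32, 113, 143, 140, 139], [79, 57, 40, 43, 36, 37, 41, 35, 56, 49, 35, 28, 33, 30, 29, 29, 108, 141, 141, 144], [37, 39, 
[... 2096 characters left out ...]
117, 115, 110, 113, 111], [33, 33, 33, 34, 43, 50, 40, 41, 51, 37, 30, 28, 39, 36, 94, 115, 115, 109, 114, 114], [31, 27, 32, 27, 47, 50, 41, 41, 46, 40, 35, 33, 37, 37, 94, 118, 112, 110, 114, 116], [34, 32, 31, 30, 45, 48, 40, 43, 49, 42, 32, 26, 46, 42, 92, 113, 114, 112, 115, 113], [53, 55, 53, 43, 46, 50, 42, 38, 49, 38, 31, 32, 38, 46, 66, 96, 105, 109, 111, 108], [74, 70, 60, 49, 52, 50, 38, 38, 49, 50, 51, 58, 54, 57, 53, 49, 49, 43, 43, 53], [81, 83, 80, 69, 54, 45, 41, 40, 46, 54, 54, 56, 49, 51, 56, 58, 61, 61, 64, 80], [81, 81, 80, 75, 52, 42, 43, 34, 42, 50, 74, 82, 81, 83, 72, 66, 60, 55, 54, 49], [91, 85, 83, 81, 59, 46, 44, 38, 45, 49, 72, 82, 80, 79, 83, 80, 82, 84, 91, 92]]
```

Call:
drive_tool:
  moves:
    - [[0,0,0],[0.014,0.059,0],0.055]
    - [[0,0,0],[0.014,0.059,0],0.055]
    - [[0,0,0],[0.014,0.059,0],0.055]
    - [[0,0,0],[0,0,0],0.055]

```text
time: 9.07
eef_pos: [0.4686, 0.3212, 0.2501]
tcp_rot: [-0.002, 1.0, 0.0, 0.0]
contact_force: [-1.1, -0.6, -0.3]
opening: 0.646
finger_force: 0.0
```

Run:
```python
from h import *
import pickle
print(ctrl.get_state()['eef_pos'])
c=cam('wrist');pickle.dump(c,open('w6.pkl','wb'));save(c,'w6.png')
w5=pickle.load(open('w5.pkl','rb'));t=pickle.load(open('t2.pkl','rb'))
g=cv2.cvtColor(c['image'],cv2.COLOR_RGB2GRAY)
for r in range(190,262,6):
  m=np.where(g[r,270:370]<35)[0];print(r,(m.min()+270,m.max()+270,len(m)) if len(m) else 0)
print('top pred',proj(c,(.4676,.3232,.168)))
print('far',onz(t,(335.2,182.6),.082))
```

```text
[0.46856417 0.32122499 0.25010479]
190 (np.int64(309), np.int64(325), 17)
196 (np.int64(308), np.int64(326), 19)
202 (np.int64(307), np.int64(327), 21)
208 (np.int64(307), np.int64(328), 22)
214 (np.int64(307), np.int64(328), 22)
220 (np.int64(310), np.int64(324), 15)
226 0
232 0
238 0
244 0
250 0
256 0
top pred [318.57286557 212.51169589]
far [0.61282446 0.07769482 0.082     ]
```

Call:
drive_tool:
  moves:
    - [[0,0,0],[0.0005,0.0012,0.06],0.055]
    - [[0,0,0],[0,0,0.045],0.055]
    - [[0,0,0],[0,0,0.022],0.055]
    - [[0,0,0],[0,0,0],0.005]
    - [[0,0,0],[0,0,0],0.005]
  grip_force: 50

```text
time: 9.75
eef_pos: [0.4699, 0.3199, 0.124]
tcp_rot: [0.001, 1.0, 0.001, 0.001]
contact_force: [-0.9, 1.7, 1.1]
opening: 0.227
finger_force: 0.9
```

Call:
drive_tool:
  moves:
    - [[0,0,0],[0,0,0],0.005]
    - [[0,0,0],[0,0,0],0.005]

```text
time: 10.0
eef_pos: [0.4689, 0.3207, 0.1236]
tcp_rot: [-0.0, 1.0, 0.0, 0.001]
contact_force: [0.7, -1.2, 1.2]
opening: 0.194
finger_force: 48.7
```

Call:
drive_tool:
  moves:
    - [[0,0,0],[0,0,-0.03],0.005]
    - [[0,0,0],[0,0,-0.05],0.005]
    - [[0,0,0],[0,0,-0.03],0.005]

```text
time: 10.38
eef_pos: [0.4689, 0.3211, 0.2357]
tcp_rot: [-0.0, 1.0, 0.001, 0.002]
contact_force: [-1.1, -0.1, -0.6]
opening: 0.198
finger_force: 48.9
```

Call:
drive_tool:
  moves:
    - [[0,0,0],[-0.007,-0.057,0],0.005]
    - [[0,0,0],[-0.007,-0.057,0],0.005]
    - [[0,0,0],[-0.007,-0.057,0],0.005]
    - [[0,0,0],[-0.008,-0.055,0.02],0.005]
    - [[0,0,0],[0,0,0],0.005]

```text
time: 11.0
eef_pos: [0.4967, 0.0916, 0.2112]
tcp_rot: [0.003, 1.0, -0.0, -0.001]
contact_force: [0.3, 0.1, -1.7]
opening: 0.194
finger_force: 49.2
```

Run:
```python
from h import *
import pickle
print(ctrl.get_state()['eef_pos'])
for n in('wrist','top','scene'):
  c=cam(n);pickle.dump(c,open('a_'+n,'wb'))
c=pickle.load(open('a_wrist','rb'));s=pickle.load(open('a_scene','rb'))
e=ctrl.get_state()['eef_pos'];tip=e-[0,0,.1036]
print('tip pred',proj(c,tip),proj(s,tip),'seam pred',proj(c,(.496,.0933,.082)),proj(s,(.496,.0933,.082)),proj(s,(.614,.0775,.082)))
a=cv2.resize(c['image'][90:290,220:420,::-1],(600,600),interpolation=3)
cv2.imwrite('pics/w7.png',a)
```

```text
[0.49670312 0.09158306 0.21119296]
tip pred [320.48586224 205.67184824] [324.46589871 187.89375248] seam pred [317.95237402 193.59331497] [324.52169334 194.46161176] [287.37240305 203.94357835]
```

View pics/w7.png

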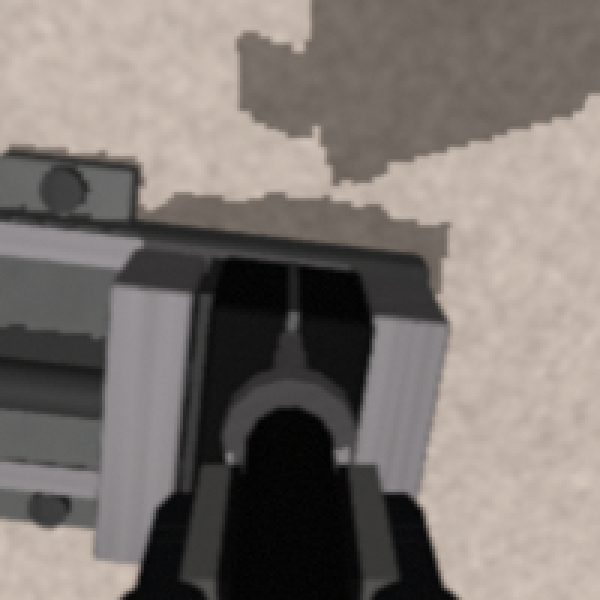

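The view shows the tip just above the seam near crop (291,330). The seam's near end is at about (293,312).

Run:
```python
from h import *
import pickle
c=pickle.load(open('a_wrist','rb'));g=cv2.cvtColor(c['image'],cv2.COLOR_RGB2GRAY)
print(c['cx'],c['cy'])
for r in range(174,222,1):print(r,g[r,308:328].tolist())
```

```text
315.99591205778955 198.54632414049624
174 [61, 61, 60, 57, 56, 55, 54, 52, 51, 50, 50, 49, 49, 47, 47, 44, 44, 44, 42, 43]
175 [71, 72, 73, 72, 69, 68, 67, 62, 61, 59, 57, 57, 53, 55, 53, 52, 53, 53, 50, 49]
176 [58, 63, 69, 69, 69, 69, 70, 70, 69, 70, 70, 70, 70, 70, 66, 63, 62, 61, 60, 57]
177 [26, 29, 32, 35, 37, 41, 44, 47, 50, 53, 55, 62, 70, 70, 69, 71, 71, 73, 73, 73]
178 [7, 5, 8, 10, 10, 14, 17, 20, 28, 35, 35, 36, 36, 37, 43, 50, 57, 64, 69, 69]
179 [4, 7, 5, 4, 4, 1, 4, 11, 23, 32, 29, 21, 11, 9, 13, 20, 23, 28, 32, 34]
180 [4, 6, 4, 7, 5, 5, 5, 11, 23, 34, 29, 18, 6, 2, 4, 3, 3, 6, 6, 7]
181 [5, 4, 7, 6, 4, 6, 3, 10, 24, 32, 29, 19, 9, 4, 5, 5, 4, 4, 3, 6]
182 [4, 5, 2, 4, 4, 3, 4, 11, 24, 33, 32, 21, 8, 4, 5, 6, 5, 5, 5, 3]
183 [7, 6, 7, 6, 5, 6, 5, 11, 24, 34, 32, 24, 9, 6, 5, 7, 6, 5, 5, 5]
184 [4, 6, 6, 8, 6, 4, 5, 13, 24, 34, 33, 23, 9, 4, 4, 5, 5, 7, 4, 5]
185 [5, 3, 5, 5, 5, 5, 6, 13, 24, 33, 34, 24, 9, 5, 7, 7, 4, 4, 5, 5]
186 [6, 5, 5, 4, 6, 7, 4, 11, 24, 34, 33, 22, 10, 4, 5, 7, 5, 6, 3, 7]
187 [3, 4, 6, 5, 4, 6, 5, 11, 25, 33, 34, 24, 11, 5, 5, 3, 6, 5, 5, 4]
1
[... 2091 characters left out ...]
 37, 33, 28, 22, 19]
214 [46, 48, 50, 52, 53, 53, 53, 54, 53, 51, 52, 53, 53, 52, 50, 49, 47, 46, 40, 29]
215 [53, 51, 53, 50, 52, 53, 54, 54, 53, 54, 52, 52, 50, 51, 51, 51, 51, 50, 47, 42]
216 [52, 52, 53, 55, 57, 59, 62, 65, 64, 62, 60, 57, 56, 53, 52, 52, 51, 51, 50, 48]
217 [55, 58, 58, 65, 69, 71, 74, 75, 75, 73, 71, 71, 66, 64, 62, 59, 58, 55, 53, 51]
218 [66, 71, 73, 75, 74, 74, 75, 76, 76, 77, 76, 76, 76, 74, 73, 74, 72, 67, 61, 56]
219 [75, 76, 76, 76, 75, 76, 75, 75, 75, 76, 76, 76, 76, 75, 74, 75, 75, 73, 71, 65]
220 [75, 75, 76, 76, 75, 75, 76, 75, 75, 74, 74, 74, 75, 74, 74, 72, 74, 72, 73, 71]
221 [76, 76, 77, 75, 75, 75, 75, 75, 73, 74, 73, 74, 73, 73, 73, 72, 71, 74, 73, 72]
```

Run:
```python
from h import *
import pickle
c=pickle.load(open('a_wrist','rb'))
e=np.array([.4967,.0916,.2112])
b=onz(c,(316.4,203.5),.1106);n=onz(c,(317.5,193.4),.082)
print('ball',b,'near',n,'tcp-ball',e-b)
t=n+(e-b);print('TCP at near end',t,'far',t+.12*np.array([np.cos(np.radians(-7.8)),np.sin(np.radians(-7.8)),0]))
s=pickle.load(open('a_scene','rb'));g=cv2.cvtColor(s['image'],cv2.COLOR_RGB2GRAY)
cv2.imwrite('pics/s7.png',cv2.resize(s['image'][140:230,265:355,::-1],(600,600),interpolation=3))
```

```text
ball [0.49505456 0.09189307 0.1106    ] near [0.49581862 0.09289975 0.082     ] tcp-ball [ 0.00164544 -0.00029307  0.1006    ]
TCP at near end [0.49746406 0.09260669 0.1826    ] far [0.61635381 0.07632082 0.1826    ]
```

View pics/s7.png

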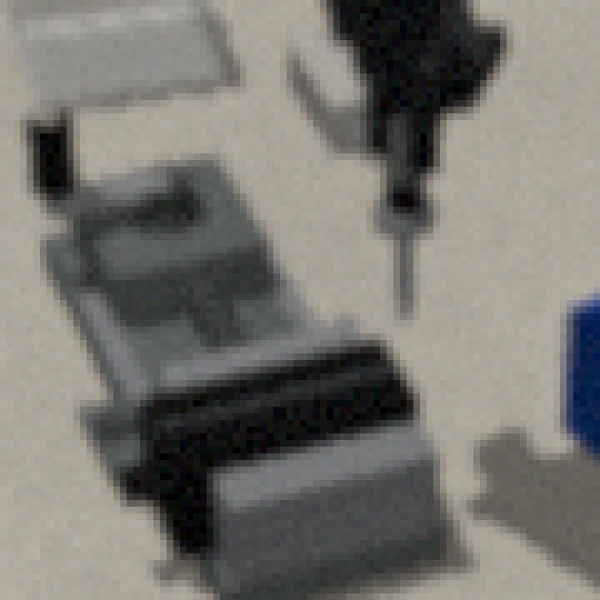

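Run:
```python
from h import *
print(ctrl.get_state()['eef_pos'],ctrl.get_state()['contact_force'],ctrl.get_state()['time'])
```

```text
[0.49737592 0.09516186 0.21291994] [ 1.17615823  0.76578661 -0.40533372] 11.15
```

Call:
drive_tool:
  moves:
    - [[0,0,0],[-0.001,-0.0025,0.0165],0.005]
    - [[0,0,0],[0,0,0],0.005]
    - [[0,0,0],[0,0,0],0.005]

```text
time: 11.52
eef_pos: [0.498, 0.0928, 0.1955]
tcp_rot: [-0.001, 1.0, 0.0, -0.0]
contact_force: [0.7, 0.1, -1.8]
opening: 0.194
finger_force: 49.2
```

Run:
```python
from h import *
e=ctrl.get_state()['eef_pos'];c=cam('wrist');print(e,ctrl.get_state()['eef_pos'])
g=cv2.cvtColor(c['image'],cv2.COLOR_RGB2GRAY)
print(proj(c,e-[0,0,.1006]),proj(c,(.4958,.0929,.082)))
for r in range(174,214,1):print(r,g[r,306:328].tolist())
```

```text
[0.49798006 0.09280969 0.19545222] [0.49821541 0.09266563 0.19581663]
[315.98016491 205.24953611] [316.08675044 197.49012899]
174 [45, 45, 43, 43, 41, 41, 40, 38, 38, 39, 39, 38, 36, 38, 37, 38, 36, 38, 38, 37, 37, 37]
175 [52, 51, 50, 49, 49, 47, 46, 44, 44, 43, 41, 40, 42, 39, 40, 38, 39, 38, 38, 38, 38, 37]
176 [60, 57, 56, 57, 54, 54, 51, 52, 51, 49, 48, 49, 47, 45, 45, 43, 43, 43, 42, 41, 40, 39]
177 [74, 72, 70, 68, 67, 63, 62, 60, 57, 57, 55, 55, 54, 53, 52, 51, 50, 50, 49, 48, 47, 46]
178 [70, 70, 69, 69, 71, 71, 73, 73, 72, 69, 67, 67, 65, 63, 60, 58, 57, 56, 55, 57, 55, 54]
179 [36, 36, 39, 42, 51, 57, 64, 68, 66, 64, 64, 65, 67, 71, 73, 73, 73, 70, 70, 69, 66, 63]
180 [6, 9, 10, 15, 20, 24, 28, 32, 34, 39, 42, 45, 49, 58, 63, 68, 68, 70, 71, 72, 72, 72]
181 [3, 5, 5, 3, 4, 5, 7, 7, 16, 28, 32, 30, 25, 25, 27, 32, 35, 38, 41, 51, 55, 58]
182 [6, 5, 5, 4, 6, 5, 4, 7, 16, 26, 32, 27, 15, 7, 7, 5, 9, 10, 13, 21, 23, 24]
183 [5, 7, 6, 4, 5, 6, 5, 8, 14, 27, 33, 29, 19, 8, 4, 5, 5, 4, 6, 6, 6, 6]
184 [3, 4, 5, 8, 4, 6, 4, 5, 15, 27, 33, 30, 20, 7, 6, 5, 3, 8, 5, 3, 6, 5]
185 [5,
[... 1757 characters left out ...]
, 51, 54, 53, 52, 43, 29, 20, 18, 18, 18, 16, 17]
207 [17, 18, 18, 18, 21, 30, 43, 50, 52, 51, 52, 53, 54, 52, 47, 37, 22, 18, 17, 18, 16, 18]
208 [19, 20, 17, 20, 21, 35, 46, 51, 52, 51, 52, 53, 54, 52, 50, 40, 26, 18, 17, 16, 17, 19]
209 [20, 17, 18, 18, 21, 36, 47, 50, 51, 52, 52, 53, 53, 53, 49, 40, 28, 19, 18, 16, 17, 17]
210 [19, 18, 18, 19, 22, 36, 47, 50, 52, 52, 52, 53, 53, 52, 51, 41, 25, 18, 17, 17, 17, 18]
211 [18, 19, 19, 19, 24, 37, 45, 50, 52, 53, 52, 52, 52, 52, 49, 41, 28, 18, 17, 16, 17, 18]
212 [17, 18, 18, 23, 27, 39, 48, 50, 51, 53, 54, 52, 51, 51, 49, 44, 33, 23, 18, 17, 17, 16]
213 [21, 25, 28, 33, 42, 49, 51, 53, 54, 55, 52, 53, 51, 52, 50, 49, 46, 37, 30, 27, 22, 20]
```

Call:
drive_tool:
  moves:
    - [[0,0,0],[0,-0.0004,0.006],0.005]
    - [[0,0,0],[0,0,0.005],0.005]
    - [[0,0,0],[0,0,0.003],0.005]
    - [[0,0,0],[0,0,0],0.005]

```text
time: 12.08
eef_pos: [0.4983, 0.0917, 0.1819]
tcp_rot: [-0.0, 1.0, 0.0, -0.0]
contact_force: [-0.4, 0.2, 0.5]
opening: 0.192
finger_force: 49.2
```

Run:
```python
from h import *
F=[]
for i in range(6):
  c=cam('wrist');s=ctrl.get_state();F.append(s['contact_force'])
print(np.mean(F,0),s['eef_pos'])
g=cv2.cvtColor(c['image'],cv2.COLOR_RGB2GRAY)
for r in range(192,214,2):print(r,g[r,306:328].tolist())
```

```text
[-0.09276755  0.14832997  0.91699024] [0.49831481 0.0917242  0.18204881]
192 [5, 6, 4, 6, 5, 7, 5, 5, 8, 15, 26, 33, 34, 23, 12, 4, 5, 7, 5, 5, 5, 6]
194 [2, 4, 7, 6, 4, 6, 5, 4, 8, 15, 26, 34, 33, 23, 10, 5, 5, 6, 6, 5, 5, 6]
196 [5, 5, 8, 6, 6, 4, 5, 4, 5, 16, 28, 34, 34, 24, 12, 5, 6, 3, 3, 4, 5, 7]
198 [4, 5, 2, 7, 5, 6, 5, 6, 8, 16, 27, 34, 34, 24, 11, 5, 7, 4, 6, 1, 4, 5]
200 [5, 8, 5, 5, 6, 4, 5, 3, 8, 19, 30, 35, 34, 25, 11, 5, 5, 4, 6, 8, 4, 4]
202 [8, 9, 11, 10, 8, 5, 11, 28, 43, 55, 60, 60, 55, 39, 18, 6, 7, 4, 5, 4, 6, 6]
204 [18, 16, 16, 15, 15, 17, 27, 44, 52, 53, 53, 53, 53, 52, 36, 15, 6, 6, 7, 7, 9, 4]
206 [19, 19, 20, 18, 20, 25, 38, 48, 52, 50, 52, 52, 52, 52, 43, 26, 13, 9, 11, 11, 10, 12]
208 [20, 20, 19, 19, 23, 35, 47, 51, 51, 53, 53, 52, 54, 52, 49, 41, 26, 18, 17, 17, 16, 17]
210 [19, 18, 18, 18, 21, 36, 47, 50, 50, 51, 51, 51, 52, 53, 49, 41, 26, 18, 18, 18, 18, 17]
212 [19, 18, 18, 19, 28, 39, 47, 51, 52, 52, 53, 54, 52, 51, 48, 44, 35, 24, 21, 20, 19, 16]
```

Call:
drive_tool:
  moves:
    - [[0,0,0],[-0.004,0.0,0.001],0.005]
    - [[0,0,0],[-0.004,-0.0005,0],0.005]
    - [[0,0,0],[-0.004,-0.0005,0],0.005]
    - [[0,0,0],[-0.004,-0.0005,0],0.005]
    - [[0,0,0],[-0.004,-0.0005,0],0.005]

```text
time: 13.0
eef_pos: [0.5185, 0.0897, 0.1808]
tcp_rot: [-0.0, 1.0, 0.0, -0.0]
contact_force: [-1.8, 0.6, 0.5]
opening: 0.192
finger_force: 49.2
```

Call:
drive_tool:
  moves:
    - [[0,0,0],[-0.004,-0.0005,0],0.005]
    - [[0,0,0],[-0.004,-0.0005,0],0.005]
    - [[0,0,0],[-0.004,-0.0005,0],0.005]
    - [[0,0,0],[-0.004,-0.0005,0],0.005]
    - [[0,0,0],[-0.004,-0.0005,0],0.005]

```text
time: 13.62
eef_pos: [0.5385, 0.0872, 0.1808]
tcp_rot: [-0.0, 1.0, 0.0, -0.0]
contact_force: [-1.7, -0.9, 0.4]
opening: 0.2
finger_force: 49.2
```

Run:
```python
from h import *
c=cam('wrist');s=ctrl.get_state()
print(s['contact_force'],s['eef_pos'])
g=cv2.cvtColor(c['image'],cv2.COLOR_RGB2GRAY)
for r in (170,180,186,190,194,198,200,201,202,203,204,206,208):print(r,g[r,308:324].tolist())
```

```text
[-0.34489978  0.15106303  1.41438363] [0.5390984  0.08708777 0.18096651]
170 [10, 7, 10, 8, 7, 7, 9, 8, 10, 7, 11, 30, 45, 52, 51, 38]
180 [9, 7, 8, 8, 5, 7, 9, 8, 9, 16, 37, 50, 52, 45, 31, 13]
186 [10, 8, 8, 7, 6, 10, 8, 9, 16, 35, 48, 53, 48, 35, 17, 8]
190 [11, 8, 7, 10, 8, 7, 7, 12, 25, 41, 51, 49, 38, 18, 9, 8]
194 [17, 13, 9, 8, 8, 8, 8, 14, 35, 49, 52, 46, 32, 13, 7, 8]
198 [17, 19, 16, 18, 13, 7, 12, 28, 44, 51, 50, 37, 19, 7, 7, 9]
200 [19, 17, 19, 18, 14, 9, 15, 35, 48, 50, 48, 34, 14, 6, 6, 8]
201 [19, 17, 20, 18, 18, 19, 28, 42, 54, 54, 49, 34, 13, 7, 7, 9]
202 [20, 20, 17, 20, 21, 34, 48, 57, 61, 63, 57, 41, 19, 8, 6, 7]
203 [18, 18, 18, 19, 29, 49, 62, 59, 58, 60, 59, 48, 28, 10, 5, 8]
204 [20, 17, 16, 18, 32, 51, 57, 56, 53, 56, 57, 54, 39, 19, 10, 8]
206 [19, 16, 17, 24, 40, 50, 53, 53, 55, 55, 54, 54, 49, 36, 21, 7]
208 [17, 15, 21, 35, 47, 52, 53, 53, 53, 55, 54, 55, 51, 42, 26, 18]
```

Call:
drive_tool:
  moves:
    - [[0,0,0],[-0.004,-0.0006,0],0.005]
    - [[0,0,0],[-0.004,-0.0006,0],0.005]
    - [[0,0,0],[-0.004,-0.0006,0],0.005]
    - [[0,0,0],[-0.004,-0.0006,0],0.005]
    - [[0,0,0],[-0.004,-0.0006,0],0.005]

```text
time: 14.3
eef_pos: [0.5585, 0.0842, 0.1808]
tcp_rot: [-0.0, 1.0, -0.0, -0.0]
contact_force: [-1.3, 0.5, 0.7]
opening: 0.195
finger_force: 49.2
```

Call:
drive_tool:
  moves:
    - [[0,0,0],[-0.004,-0.0005,0],0.005]
    - [[0,0,0],[-0.004,-0.0006,0],0.005]
    - [[0,0,0],[-0.004,-0.0005,0],0.005]
    - [[0,0,0],[-0.004,-0.0006,0],0.005]
    - [[0,0,0],[-0.004,-0.0005,0],0.005]

```text
time: 14.92
eef_pos: [0.5785, 0.0815, 0.1808]
tcp_rot: [-0.0, 1.0, -0.0, 0.0]
contact_force: [-1.9, -0.1, 0.7]
opening: 0.201
finger_force: 49.2
```

Run:
```python
from h import *
c=cam('wrist');s=ctrl.get_state()
print(s['contact_force'],s['eef_pos'])
g=cv2.cvtColor(c['image'],cv2.COLOR_RGB2GRAY)
for r in (170,180,190,194,198,200,202,204,206):print(r,g[r,308:324].tolist())
```

```text
[-0.53082072 -0.73296348  0.75245167] [0.57910181 0.08137692 0.18096778]
170 [9, 10, 8, 10, 9, 8, 10, 10, 8, 10, 10, 18, 39, 54, 55, 49]
180 [8, 11, 8, 8, 10, 9, 8, 9, 8, 11, 25, 44, 53, 53, 41, 20]
190 [10, 10, 7, 9, 9, 10, 9, 9, 15, 36, 52, 54, 51, 37, 16, 8]
194 [19, 14, 10, 9, 10, 9, 9, 11, 26, 43, 52, 52, 39, 20, 12, 9]
198 [19, 13, 12, 11, 10, 8, 8, 15, 37, 51, 54, 48, 31, 14, 7, 8]
200 [19, 20, 19, 19, 16, 11, 13, 21, 40, 52, 54, 47, 31, 12, 5, 9]
202 [19, 18, 18, 18, 20, 32, 49, 58, 64, 65, 61, 46, 24, 11, 9, 9]
204 [19, 19, 19, 21, 33, 51, 59, 56, 58, 58, 59, 56, 41, 20, 9, 7]
206 [19, 17, 19, 29, 43, 53, 56, 57, 56, 57, 58, 57, 51, 38, 20, 11]
```

Call:
drive_tool:
  moves:
    - [[0,0,0],[-0.004,-0.0005,0],0.005]
    - [[0,0,0],[-0.004,-0.0005,0],0.005]
    - [[0,0,0],[-0.004,-0.0006,0],0.005]
    - [[0,0,0],[-0.004,-0.0005,0],0.005]
    - [[0,0,0],[-0.004,-0.0006,0],0.005]

```text
time: 15.6
eef_pos: [0.5985, 0.0788, 0.1808]
tcp_rot: [-0.0, 1.0, 0.0, -0.0]
contact_force: [-1.5, 0.1, 1.0]
opening: 0.201
finger_force: 49.2
```

Call:
drive_tool:
  moves:
    - [[0,0,0],[-0.004,-0.0005,0],0.005]
    - [[0,0,0],[-0.004,-0.0006,0],0.005]
    - [[0,0,0],[-0.004,-0.0005,0],0.005]
    - [[0,0,0],[-0.004,-0.0006,0],0.005]
    - [[0,0,0],[-0.0015,-0.0002,0],0.005]

```text
time: 16.23
eef_pos: [0.6162, 0.0764, 0.1809]
tcp_rot: [-0.0, 1.0, -0.0, 0.0]
contact_force: [-1.7, 1.0, 0.8]
opening: 0.198
finger_force: 49.2
```

Run:
```python
from h import *
c=cam('wrist');s=ctrl.get_state()
print(s['contact_force'],s['eef_pos'])
g=cv2.cvtColor(c['image'],cv2.COLOR_RGB2GRAY)
for r in (170,180,190,194,198,200,202,204,206):print(r,g[r,308:324].tolist())
# brick far edge: dark->light transitions in columns either side of the probe
for x in (296,300,330,334):print(x,g[190:240,x].tolist())
t=cam('top');q=proj(t,(.6135,.077,.082));print(q);g=cv2.cvtColor(t['image'],cv2.COLOR_RGB2GRAY)
print(g[176:192,326:344].tolist())
```

```text
[0.22328141 1.14171867 1.22759513] [0.6163024  0.0763325  0.18093608]
170 [8, 9, 6, 7, 9, 8, 9, 9, 8, 7, 8, 14, 30, 46, 53, 52]
180 [8, 8, 8, 9, 11, 9, 9, 9, 9, 9, 20, 39, 52, 53, 45, 29]
190 [14, 8, 6, 8, 8, 8, 7, 9, 12, 28, 45, 52, 51, 39, 20, 8]
194 [18, 18, 17, 14, 9, 9, 7, 8, 18, 38, 51, 53, 45, 29, 12, 10]
198 [19, 20, 17, 15, 12, 8, 8, 14, 31, 45, 53, 52, 38, 18, 8, 7]
200 [19, 18, 20, 18, 17, 15, 10, 15, 36, 50, 53, 46, 31, 12, 7, 9]
202 [13, 14, 15, 14, 17, 29, 44, 57, 62, 63, 59, 47, 26, 10, 6, 9]
204 [11, 15, 15, 18, 29, 48, 58, 56, 56, 57, 57, 55, 39, 18, 11, 8]
206 [12, 15, 17, 24, 40, 51, 54, 55, 56, 56, 57, 55, 50, 36, 19, 13]
296 [20, 19, 19, 21, 22, 20, 20, 19, 18, 17, 62, 148, 191, 195, 193, 192, 193, 196, 197, 199, 200, 201, 198, 196, 195, 197, 200, 203, 203, 202, 199, 192, 176, 160, 149, 129, 101, 86, 80, 71, 71, 74, 76, 78, 77, 77, 74, 75, 75, 78]
300 [20, 20, 21, 20, 21, 21, 19, 19, 20, 17, 26, 97, 184, 201, 200, 198, 198, 198, 198, 200, 201, 203, 204, 201, 197, 196, 196, 190, 165, 115, 68, 52, 60, 72, 78, 79, 78, 78, 78, 77, 79, 80, 80, 79, 77, 76, 74, 74, 75, 
[... 940 characters left out ...]
7, 35, 33, 33, 33, 29, 21], [146, 147, 94, 32, 27, 26, 27, 20, 25, 29, 28, 26, 26, 26, 26, 20, 21, 26], [145, 141, 93, 35, 24, 24, 22, 23, 24, 22, 24, 23, 23, 20, 26, 24, 34, 73], [134, 120, 65, 29, 31, 31, 30, 26, 28, 29, 25, 23, 29, 26, 25, 27, 79, 129], [47, 47, 48, 49, 46, 48, 45, 45, 46, 44, 41, 43, 41, 39, 42, 40, 52, 78], [49, 51, 47, 44, 46, 45, 46, 47, 47, 44, 42, 42, 44, 44, 44, 42, 41, 45], [45, 44, 47, 47, 47, 45, 46, 44, 47, 44, 42, 47, 48, 48, 47, 45, 46, 43], [47, 46, 47, 47, 46, 43, 43, 45, 43, 47, 42, 42, 45, 45, 43, 42, 45, 45], [42, 47, 49, 46, 47, 45, 47, 47, 42, 47, 45, 42, 45, 43, 44, 45, 44, 44], [42, 42, 42, 45, 45, 47, 42, 46, 41, 44, 46, 46, 45, 44, 46, 48, 43, 46]]
```

Call:
drive_tool:
  moves:
    - [[0,0,0],[0,0,-0.02],0.005]
    - [[0,0,0],[0,0,-0.04],0.005]
    - [[0,0,0],[0.0295,0.0489,0],0.005]
    - [[0,0,0],[0.0295,0.0489,0],0.005]
    - [[0,0,0],[0.0295,0.0489,0],0.005]

```text
time: 16.95
eef_pos: [0.5266, 0.2244, 0.2424]
tcp_rot: [0.0, 1.0, 0.0, 0.001]
contact_force: [-0.0, 1.0, -1.1]
opening: 0.197
finger_force: 49.3
```

Call:
drive_tool:
  moves:
    - [[0,0,0],[0.0295,0.0489,0],0.005]
    - [[0,0,0],[0.0295,0.0489,0],0.005]
    - [[0,0,0],[0,0,0],0.005]
    - [[0,0,0],[0,0,0],0.005]

```text
time: 17.45
eef_pos: [0.4685, 0.3209, 0.2418]
tcp_rot: [-0.0, 1.0, 0.0, 0.001]
contact_force: [0.2, -0.2, -0.8]
opening: 0.195
finger_force: 49.4
```

Call:
drive_tool:
  moves:
    - [[0,0,0],[0,0,0.03],0.005]
    - [[0,0,0],[0,0,0.03],0.005]
    - [[0,0,0],[0,0,0.03],0.005]
    - [[0,0,0],[0,0,0.022],0.005]
    - [[0,0,0],[0,0,0],0.005]

```text
time: 18.08
eef_pos: [0.4682, 0.3191, 0.1271]
tcp_rot: [0.001, 1.0, -0.001, -0.002]
contact_force: [0.4, 0.1, -0.8]
opening: 0.197
finger_force: 49.3
```

Call:
drive_tool:
  moves:
    - [[0,0,0],[0,0,0.0055],0.005]
    - [[0,0,0],[0,0,0],0.005]
    - [[0,0,0],[0,0,0],0.005]

```text
time: 18.45
eef_pos: [0.4687, 0.3211, 0.1243]
tcp_rot: [-0.0, 1.0, 0.0, 0.001]
contact_force: [0.2, 0.8, -0.2]
opening: 0.194
finger_force: 49.3
```

Call:
drive_tool:
  moves:
    - [[0,0,0],[0,0,0.0007],0.005]
    - [[0,0,0],[0,0,0],0.03]
    - [[0,0,0],[0,0,0],0.055]
    - [[0,0,0],[0,0,0],0.055]
    - [[0,0,0],[0,0,0],0.055]

```text
time: 19.08
eef_pos: [0.4681, 0.3209, 0.1226]
tcp_rot: [-0.0, 1.0, -0.0, -0.0]
contact_force: [0.4, -0.5, 0.4]
opening: 0.643
finger_force: 0.0
```

Call:
drive_tool:
  moves:
    - [[0,0,0],[0,0,-0.03],0.055]
    - [[0,0,0],[0,0,-0.05],0.055]
    - [[0,0,0],[0,0,-0.047],0.055]
    - [[0,0,0],[0,0,0],0.055]
    - [[0,0,0],[0,0,0],0.055]

```text
time: 19.7
eef_pos: [0.4678, 0.3208, 0.2489]
tcp_rot: [-0.0, 1.0, -0.0, -0.0]
contact_force: [-0.4, 1.2, -0.9]
opening: 0.645
finger_force: 0.0
```

Run:
```python
from h import *
import pickle
e=ctrl.get_state()['eef_pos'];print(e,ctrl.get_state()['contact_force'])
c=cam('wrist');g=cv2.cvtColor(c['image'],cv2.COLOR_RGB2GRAY)
for r in range(184,226,6):
  m=np.where(g[r,270:370]<35)[0];print(r,(m.min()+270,m.max()+270,len(m)) if len(m) else 0)
print(proj(c,(.4676,.3232,.168)))
s=cam('scene');o=pickle.load(open('scene.pkl','rb'))
d=cv2.absdiff(s['image'],o['image']).max(2)
b=(d[195:280,350:395]>60).astype(np.uint8);print('scene diff at stand',b.sum())
n,l,st,_=cv2.connectedComponentsWithStats((cv2.medianBlur(d,3)>60).astype(np.uint8))
print([x.tolist() for x in st[1:] if x[4]>15])
```

```text
[0.46775115 0.32075308 0.24890716] [-0.38261504  1.1670017  -0.86030164]
184 (np.int64(309), np.int64(324), 16)
190 (np.int64(308), np.int64(325), 18)
196 (np.int64(307), np.int64(326), 20)
202 (np.int64(307), np.int64(327), 21)
208 (np.int64(306), np.int64(327), 22)
214 (np.int64(306), np.int64(327), 22)
220 (np.int64(310), np.int64(324), 15)
[319.37153755 214.27482544]
scene diff at stand 52
[[437, 0, 11, 13, 59], [467, 1, 6, 7, 22], [430, 11, 33, 17, 172], [421, 24, 7, 14, 39], [422, 32, 20, 21, 84], [418, 35, 4, 9, 18], [527, 55, 60, 72, 2891], [410, 57, 9, 9, 40], [360, 72, 56, 130, 4258], [598, 95, 6, 5, 18], [583, 102, 33, 42, 826], [451, 116, 46, 21, 317], [501, 121, 96, 208, 8922], [617, 133, 8, 10, 44], [287, 147, 7, 15, 80], [457, 151, 62, 19, 423], [269, 158, 7, 14, 74], [433, 168, 65, 72, 1811], [284, 185, 37, 15, 170], [397, 240, 28, 36, 351]]
```

```bash
python3 -c "
from plant import ctrl
print(ctrl.sign_off())"
```

```text
the job is handed in; nothing more can be done
None
```

The job is handed in at about 20 s: the brick is clamped at about 12.6 rad of crank (face springs pressed about 3.7 mm), the seam was traced from within about 1 mm of the near end to within about 0.5 mm of the far end at about 3 cm/s and 1–2 N, and the probe is back upright in its stand; I viewed 11 pictures, one over the limit of 10.

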